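# Unlock the press-and-turn cap of the squat amber bottle

### The arm

A 7-joint arm with a two-finger parallel gripper is mounted at the origin on the work surface. World frame = base frame: x ahead of the robot, y to its left, z up, the work surface at z = 0. Lengths are in m, angles in rad, forces in N, time in s.
With the tool pointing down it reaches from about 0.35 to 0.9 m from the base axis. Payload 19.9 kg.
Tool frame: the origin (TCP) lies midway between the tips of the shut fingers; the grasp point (between the pads) lies bot.grasp_offset behind it (bot.grasp_offset is the distance from the TCP to the grasp point, in m); z points along the fingers, y is the line along which they close (so a half turn about z gives the same grasp; the last joint's range is limited). The gripper opens to 94 mm and grips with 3 to 60 N. Pads are 16 mm wide; open, the fingers measure 119 mm over their backs; the gripper's body (75 mm by 177 mm) begins 78 mm behind the grasp point.
Start: joints at [-1.214, 0.417, -0.01, 1.614, 0.005, 1.111, -0.053], TCP at [0.242, 0.576, 0.174] pointing down, gripper open.
Joint ranges: [-2.81, 2.81], [-0.39, 2.02], [-1.27, 1.25], [0.06, 2.57], [-1.19, 4.33], [0.19, 2], [-2.82, 2.82]. Speed limits (rad/s): [1.89, 1.89, 2.39, 2.39, 3.01, 3.01, 3.01].

### API

Orientations are given as [roll, pitch, yaw] about the fixed x, y, z axes, in that order (R = Rz(yaw) Ry(pitch) Rx(roll)).
In Python, from workcell import bot, cams gives the robot as it stands.
- The arm moves only by the tool servo_tool, never from a script. Its arguments are lists of equal length, an entry for each row: "gripper": the finger opening in m, from 0 to 0.094; "linear": the shift along the tool's x, y, z in m, a list of three; "dr": the turn, a rotation vector about the tool's x, y, z in degrees, a list of three. A call has 1 to 8 rows; each row is the pose to reach, as a shift and turn from the pose commanded when the call began, along the tool's axes at that moment; what a row does not reach only later rows make up. A row lasts 1/10 s, in which the tool goes at most 50 mm and 8.59 degrees, less where a joint would pass 70% of its speed; a pose out of reach is approached as far as the arm can. A call with a gripper value outside its range is refused whole. The fingers move at their own pace and stop on an object; "squeeze" is the grip in N (left out, the last holds). Time passes only in rows, so rows that repeat a pose let the fingers close. It gives the time, the measured TCP pose, the force, the opening and the grip force at its end, in the units of the state.
- bot.get_obs(): the state, without advancing time (a new reading comes with each control period).
- cams.camera(name): name is "scene" or "top"; returns a dict with "pixels" (384x512x3 uint8, red, green, blue), "depth" (384x512 float32, m along the optical axis (not along the pixel's ray), 0 where there is no reading), "fx", "fy", "cx", "cy" (pixels), "k1" (the pictures are not rectified: a ray, as slopes to the right and down, at radius r is drawn at 1 + k1 r^2 times it, then the intrinsics apply), "cam_to_world" (4x4, takes a point from camera to world coordinates). Camera axes: x right, y down, z forward; pixel columns grow to the right and rows downward; lengths in m; the calibration is good to about 2 mm. A picture is of the moment at which its call begins.
- bot.hand_in(): hands the job in; it is judged then, once.
The state is a dict: "time_s": time; "joint_pos": joint angles; "joint_velocities": joint speeds; "effort": joint torques, N m; "ee_pos": TCP position; "orientation": TCP orientation; "wrist_force": force on the tool from outside, world axes, zero at the start; "torque": the same for the moment, N m; "opening": finger opening in m; "finger_force": force on a finger pad.
Only numpy, scipy, OpenCV 4.12 (cv2) and the standard library are available. Lean on these libraries where they do the work, as an engineer would, in place of code of your own. Each camera call takes 0.05 s, during which the arm holds its last target. There are 200 camera calls.

### The job

On the laundry cart two amber bottles stand in sockets with the same white child-proof cap. Unlock the cap of the squat, wide bottle: push the cap down and, keeping it pressed, turn it about a quarter turn anticlockwise seen from above, then let go. The tall, slim bottle's cap must stay locked.

Things in the scene. Friction and masses are not known exactly. Their poses are not given: they have to be found in the camera images.
- squat_cap (a point): centre (half-way up) of the white ribbed round cap, 44 mm wide, 34 mm tall, of the squat amber bottle (body 84 mm wide, fixed in its socket); cap underside 120 mm, top 154 mm above the cart top, glass shoulder 20 mm or more below the cap; z up its axis. The shell springs down 5 mm (3 N starts it, 8 N at the bottom). Unpressed it spins freely. Grip its side at any yaw with 25 N or more.
- squat_lock (a joint): turn (rad) of the squat bottle's hidden inner cap: 0 to 0.15 at the start is locked, grows anticlockwise seen from above, stopped at 1.57, unlocked from 0.7 on. Shell pressed 4 to 5 mm: its teeth catch the inner lugs after at most 20 degrees of free play and carry the inner cap round, against 0.05 N m. It stays where left.
- tall_cap (a point): centre (half-way up) of the same kind of cap on the tall, slim amber bottle (body 58 mm wide, cap's underside 165 mm and top 199 mm above the cart top): to be left locked.
- tall_lock (a joint): turn of the tall bottle's inner cap in rad, as for the squat one; it must stay below 0.4.

How it is judged:
At the end, for the whole second after the job is handed in: The squat bottle's inner cap is turned to at least 0.7 rad (40 degrees) anticlockwise and stays there; the tall bottle's is still below 0.4 rad (value of joint squat_lock above 0.7 rad and value of joint tall_lock below 0.4 rad); the robot touches nothing.
It fails at once if the tall bottle's cap is unlocked (value of joint tall_lock above 0.4 rad).
It also fails if it takes over 35 s, if anything falls off the work surface, if the arm or the gripper's body presses on something with over 40 N, if the wrist force passes 120 N, or if a joint passes its speed limit or range.

## Working session

There is one attempt and no reset: what is moved stays moved. The work goes in short steps, Python scripts to look and compute and a tool call to move; the robot and the scene stay as the last step left them, time stands still between calls to the robot, and variables do not carry over. Pictures are saved under pics/ and viewed, at most 10 in all, crops included, and the job is handed in when it is done.

Besides the shell and the picture viewer there is one more tool, called after ">>>" as name(argument=value, ...), one argument or row to a line, values as JSON. servo_tool: Moves the arm, as the interface text tells. Its arguments: {"type":"object","properties":{"gripper":{"type":"array"},"linear":{"type":"array"},"dr":{"type":"array"},"squeeze":{"type":"number"}},"required":["gripper","linear","dr"]}

```bash
ls; mkdir -p pics; cat > h.py <<'E'
import numpy as np, cv2
from workcell import bot, cams
def grab(n):
    c=cams.camera(n); return c
def save(c,f): cv2.imwrite(f,c["pixels"][:,:,::-1])
def rays(c,uv):
    K=np.array([[c["fx"],0,c["cx"]],[0,c["fy"],c["cy"]],[0,0,1.]])
    p=cv2.undistortPoints(np.array(uv,float).reshape(-1,1,2),K,np.array([c["k1"],0,0,0.])).reshape(-1,2)
    return p
def pts(c,uv):
    p=rays(c,uv); uv=np.array(uv).astype(int); d=c["depth"][uv[:,1],uv[:,0]]
    P=np.c_[p*d[:,None],d]; T=np.array(c["cam_to_world"]); return P@T[:3,:3].T+T[:3,3]
def onplane(c,uv,z):
    p=rays(c,uv); T=np.array(c["cam_to_world"]); D=np.c_[p,np.ones(len(p))]@T[:3,:3].T
    return T[:3,3]+D*((z-T[2,3])/D[:,2])[:,None]
E
python3 - <<'E'
from h import *
o=bot.get_obs(); print(o, bot.grasp_offset)
ims=[]
for n in("scene","top"):
    c=grab(n); save(c,f"pics/{n}0.png"); print(n,np.round(c["cam_to_world"],3).tolist(),c["fx"],c["k1"])
E
```

```text
pics
{'time_s': 0.0, 'joint_pos': array([-1.2145227 ,  0.41798366, -0.01025789,  1.61414059,  0.00470922,
        1.11071462, -0.05303467]), 'joint_velocities': array([-1.37407436e-05, -4.96553020e-04, -5.97968873e-05, -6.93575446e-05,
       -9.00236836e-04, -8.88170167e-04,  4.52217055e-05]), 'effort': array([-6.21334439e-04, -8.51264620e+01,  6.38293885e-01, -4.25981748e+01,
       -4.87301883e-02,  1.89011497e-02,  1.51207173e-04]), 'ee_pos': array([0.2419899 , 0.57581206, 0.1735336 ]), 'orientation': array([-3.14037480e+00,  1.17890173e-04,  2.74375539e+00]), 'wrist_force': array([ 0.24790788, -0.42573875,  0.1456297 ]), 'torque': array([-0.00245857,  0.01293476, -0.02650523]), 'finger_force': 0.0, 'opening': 0.0940127042480619} 0.0188
scene [[-0.201, 0.694, -0.692, 0.997], [0.98, 0.143, -0.142, 0.102], [0.0, -0.706, -0.708, 0.662], [0.0, 0.0, 0.0, 1.0]] 372.6846600400701 0.00690039285963239
top [[0.018, -0.994, 0.106, 0.461], [-1.0, -0.018, 0.003, 0.002], [-0.001, -0.106, -0.994, 1.033], [0.0, 0.0, 0.0, 1.0]] 488.35677316418463 -0.16884034072712037
```

View pics/scene0.png

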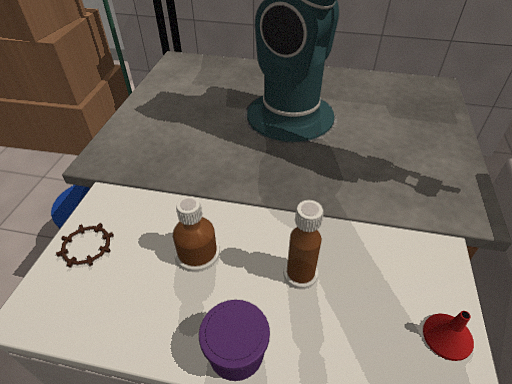

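View pics/top0.png

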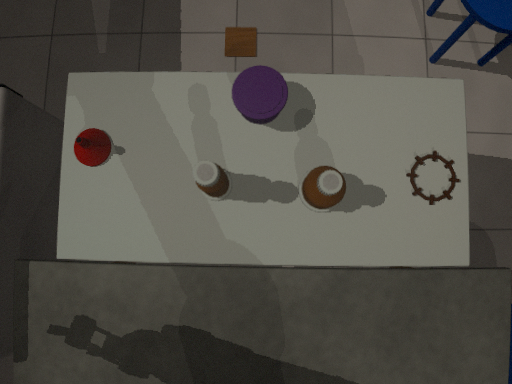

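The scene view shows the squat bottle's cap at about (189,209) and the tall one's at (309,213). In the top view the squat cap is at (330,182) and the tall cap at (206,173). The purple jar, red funnel and a ring stand well aside.

```bash
python3 - <<'E'
from h import *
def uvs(m): 
    y,x=np.nonzero(m); return np.c_[x,y]
for n,boxes in (("top",{"squat":(312,165,350,200),"tall":(190,155,225,195)}),("scene",{"squat":(170,193,210,228),"tall":(290,198,330,236)})):
    c=grab(n)
    cart=pts(c,[(270,230),(150,230),(400,120),(240,220)] if n=="top" else [(130,300),(250,220),(400,330),(360,250)]); zc=np.median(cart[:,2]); print(n,"cart z",cart[:,2].round(4))
    for k,(x0,y0,x1,y1) in boxes.items():
        g=np.mgrid[y0:y1,x0:x1].reshape(2,-1); uv=np.c_[g[1],g[0]]
        P=pts(c,uv); h=0.154 if k=="squat" else 0.199
        top=uv[abs(P[:,2]-zc-h)<0.006]; Q=P[abs(P[:,2]-zc-h)<0.006]
        (x,y),r=cv2.minEnclosingCircle(Q[:,:2].astype(np.float32))
        print(n,k,len(Q),"mean",Q.mean(0).round(4),"circle",round(x,4),round(y,4),round(r,4), "plane",onplane(c,[top.mean(0)],zc+h).round(4))
E
```

```text
top cart z [-0.0017  0.0005  0.007  -0.0003]
top squat 473 mean [ 0.561  -0.1188  0.1551] circle 0.5611 -0.1191 0.0233 plane [[ 0.5611 -0.1189  0.1541]]
top tall 498 mean [0.5688 0.1029 0.2001] circle 0.5687 0.1029 0.0229 plane [[0.5689 0.103  0.1991]]
scene cart z [-0.0004 -0.0005 -0.0007  0.    ]
scene squat 373 mean [ 0.5643 -0.1189  0.1538] circle 0.562 -0.1199 0.0228 plane [[ 0.5642 -0.1189  0.1536]]
scene tall 458 mean [0.5726 0.1026 0.1988] circle 0.5696 0.1027 0.0232 plane [[0.5725 0.1026 0.1986]]
```

>>> servo_tool(
  gripper=[0.094,0.094,0.094,0.094,0.094,0.094,0.094,0.094],
  linear=[
    [0,0,-0.05],
    [0,0,-0.1],
    [-0.04,-0.035,-0.1],
    [-0.075,-0.07,-0.1],
    [-0.11,-0.1,-0.1],
    [-0.145,-0.135,-0.1],
    [-0.18,-0.165,-0.1],
    [-0.21,-0.195,-0.1],
  ],
  dr=[
    [0,0,0],
    [0,0,0],
    [0,0,5],
    [0,0,10],
    [0,0,15],
    [0,0,20],
    [0,0,25],
    [0,0,30],
  ],
  squeeze=50,
)

```text
time_s: 1.0
ee_pos: [0.3609, 0.3129, 0.2742]
orientation: [3.141, -0.0, 2.216]
wrist_force: [0.8, 0.9, 0.9]
opening: 0.0939
finger_force: 0.0
```

>>> servo_tool(
  gripper=[0.094,0.094,0.094,0.094,0.094,0.094,0.094,0.094],
  linear=[
    [-0.047,-0.01,0],
    [-0.094,-0.02,0],
    [-0.14,-0.03,0],
    [-0.187,-0.04,0],
    [-0.234,-0.05,0],
    [-0.28,-0.06,0],
    [-0.328,-0.07,0],
    [-0.374,-0.08,0],
  ],
  dr=[
    [0,0,6],
    [0,0,12],
    [0,0,18],
    [0,0,24],
    [0,0,30],
    [0,0,36],
    [0,0,42],
    [0,0,48],
  ],
)

```text
time_s: 1.8
ee_pos: [0.5231, -0.0332, 0.2744]
orientation: [3.141, -0.0, 1.378]
wrist_force: [0.7, 0.9, 0.8]
opening: 0.094
finger_force: 0.0
```

>>> servo_tool(
  gripper=[0.094,0.094,0.094,0.094,0.094],
  linear=[
    [-0.038,0.027,0],
    [-0.077,0.054,0],
    [-0.077,0.054,0.045],
    [-0.077,0.054,0.09],
    [-0.077,0.054,0.09],
  ],
  dr=[
    [0,0,0],
    [0,0,0],
    [0,0,0],
    [0,0,0],
    [0,0,0],
  ],
)

```text
time_s: 2.3
ee_pos: [0.5584, -0.1165, 0.1796]
orientation: [-3.134, 0.001, 1.382]
wrist_force: [-0.7, 0.8, 0.8]
opening: 0.0939
finger_force: 0.0
```

```bash
python3 - <<'E'
from h import *
c=grab("scene"); im=c["pixels"][120:310,80:340,::-1]; cv2.imwrite("pics/s1.png",cv2.resize(im,None,fx=3,fy=3))
o=bot.get_obs(); print(o["ee_pos"],o["orientation"],o["joint_pos"],o["time_s"])
x,y=0.562,-0.119; yaw=o["orientation"][2]; d=np.array([x,y])-o["ee_pos"][:2]
print("tool x,y shift",d@[np.cos(yaw),np.sin(yaw)],d@[np.sin(yaw),-np.cos(yaw)])
E
```

```text
[ 0.55999007 -0.11676211  0.18302443] [-3.13756008e+00  9.50083848e-04  1.38227131e+00] [-0.34658761  0.36653405  0.631862    1.75261983 -0.23792681  1.10421324
  0.17386962] 2.35
tool x,y shift -0.001821557492545421 0.0023937170365049645
```

View pics/s1.png

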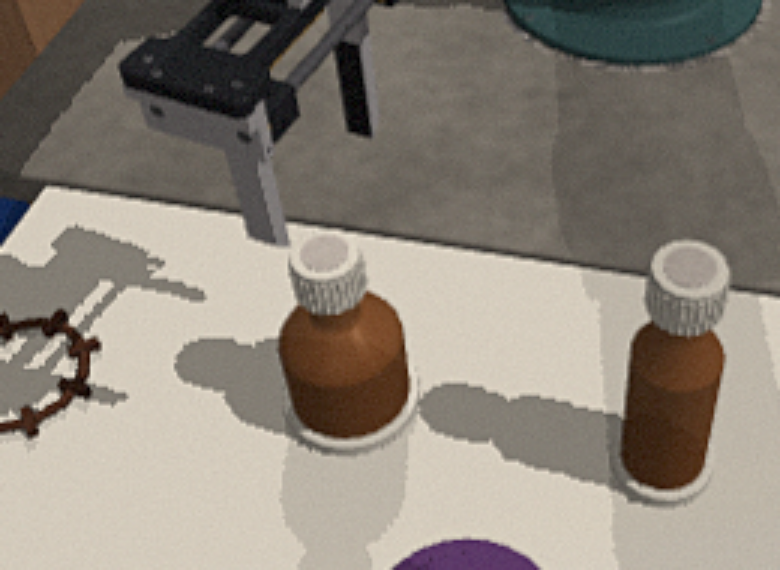

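The crop shows the open gripper up behind the squat cap: near fingertip at about scene pixel (168,200), far one at (199,163), and the squat cap top at (189,205). I'll check that against the projected TCP.

```bash
python3 - <<'E'
from h import *
c=grab("scene"); T=np.linalg.inv(np.array(c["cam_to_world"])); K=np.array([[c["fx"],0,c["cx"]],[0,c["fy"],c["cy"]],[0,0,1.]])
o=bot.get_obs(); p=o["ee_pos"]; y=o["orientation"][2]; t=np.array([np.sin(y),-np.cos(y),0])
P=np.array([p,p+.047*t,p-.047*t,p+.0595*t,p-.0595*t,[.562,-.119,.154],[.562,-.119,.120]])
print(cv2.projectPoints(P,cv2.Rodrigues(T[:3,:3])[0],T[:3,3],K,np.array([c["k1"],0,0,0.]))[0].reshape(-1,2).round(1),p)
# near finger tip depth
for uv in [(168,196),(172,199),(199,162),(197,160)]: print(uv,pts(c,[uv]).round(4))
E
```

```text
[[187.  193.1]
 [173.2 211.1]
 [199.6 176.6]
 [169.3 216.2]
 [202.8 172.5]
 [188.1 205. ]
 [190.4 217. ]] [ 0.56131477 -0.11696703  0.18518059]
(168, 196) [[ 0.6188 -0.1219  0.2346]]
(172, 199) [[ 0.6165 -0.1174  0.2263]]
(199, 162) [[ 0.513  -0.1061  0.2198]]
(197, 160) [[ 0.5134 -0.1092  0.2244]]
```

>>> servo_tool(
  gripper=[0.046,0.046,0.046,0.046,0.046],
  linear=[
    [0,0,0],
    [0,0,0],
    [0,0,0],
    [0,0,0],
    [0,0,0],
  ],
  dr=[
    [0,0,0],
    [0,0,0],
    [0,0,0],
    [0,0,0],
    [0,0,0],
  ],
)

```text
time_s: 2.9
ee_pos: [0.5614, -0.1169, 0.1845]
orientation: [3.141, -0.0, 1.383]
wrist_force: [-0.4, -0.4, -0.4]
opening: 0.0572
finger_force: 0.0
```

```bash
python3 - <<'E'
from h import *
out=[]
for n,(x0,y0,x1,y1) in (("scene",(110,120,240,240)),("top",(270,110,400,230))):
    c=grab(n); out.append(cv2.resize(c["pixels"][y0:y1,x0:x1,::-1],None,fx=3,fy=3))
    g=np.mgrid[y0:y1,x0:x1].reshape(2,-1); uv=np.c_[g[1],g[0]]; P=pts(c,uv)
    m=(P[:,2]>.165)&(P[:,2]<.30)&(P[:,0]<.66)&(P[:,0]>.47)&(abs(P[:,1]+.119)<.12)
    Q=P[m]; 
    for lo in np.arange(.17,.29,.01):
        q=Q[(Q[:,2]>=lo)&(Q[:,2]<lo+.01)]
        if len(q): print(n,round(lo,2),len(q),q.min(0).round(3),q.max(0).round(3))
cv2.imwrite("pics/g2.png",np.hstack(out)); o=bot.get_obs(); print(o["ee_pos"],o["opening"],o["orientation"],o["time_s"])
E
```

```text
scene 0.21 20 [ 0.529 -0.119  0.215] [ 0.593 -0.101  0.22 ]
scene 0.22 83 [ 0.523 -0.133  0.22 ] [ 0.603 -0.1    0.23 ]
scene 0.23 110 [ 0.524 -0.134  0.23 ] [ 0.603 -0.1    0.24 ]
scene 0.24 117 [ 0.524 -0.133  0.24 ] [ 0.604 -0.099  0.25 ]
scene 0.25 120 [ 0.525 -0.134  0.25 ] [ 0.604 -0.099  0.26 ]
scene 0.26 120 [ 0.524 -0.133  0.26 ] [ 0.603 -0.099  0.27 ]
scene 0.27 95 [ 0.521 -0.122  0.27 ] [ 0.603 -0.1    0.28 ]
scene 0.28 87 [ 0.524 -0.118  0.28 ] [ 0.604 -0.1    0.29 ]
[ 0.56128284 -0.11691726  0.18433383] 0.0494181071965018 [3.14142068e+00 3.05238382e-05 1.38249713e+00] 3.0
```

View pics/g2.png

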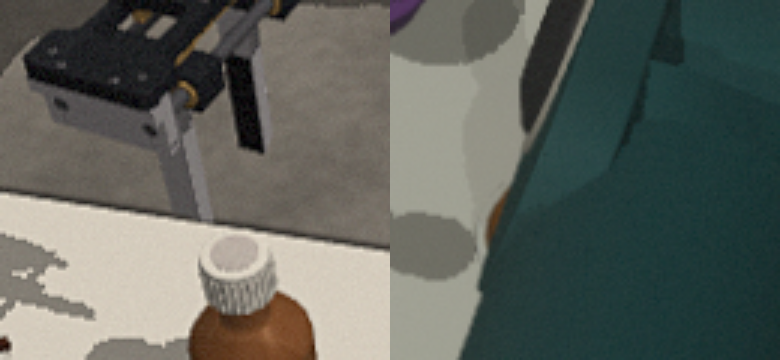

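The left crop shows the fingers half shut, with the near tip at about scene pixel (175,193), well above the cap top at (189,205). The tips read z≈0.216 by depth while the reported TCP is 0.184. I'll check where the gripper body starts.

```bash
python3 - <<'E'
from h import *
c=grab("scene"); g=np.mgrid[60:260,60:320].reshape(2,-1); uv=np.c_[g[1],g[0]]; P=pts(c,uv)
o=bot.get_obs(); p=o["ee_pos"]; y=o["orientation"][2]; X=np.array([np.cos(y),np.sin(y)]);Y=np.array([np.sin(y),-np.cos(y)])
L=np.c_[(P[:,:2]-p[:2])@X,(P[:,:2]-p[:2])@Y,P[:,2]]; L=L[(abs(L[:,0])<.12)&(abs(L[:,1])<.12)&(L[:,2]>.16)]
for lo in np.arange(.2,.4,.008):
    q=L[(L[:,2]>=lo)&(L[:,2]<lo+.008)]
    if len(q): print(round(lo,3),len(q),q.min(0).round(3),q.max(0).round(3))
E
```

```text
0.208 4 [ 0.002 -0.028  0.215] [ 0.009 -0.026  0.216]
0.216 40 [-0.008 -0.037  0.216] [0.01  0.033 0.224]
0.224 80 [-0.01  -0.037  0.224] [0.01  0.038 0.232]
0.232 94 [-0.009 -0.035  0.232] [0.011 0.038 0.24 ]
0.24 93 [-0.01  -0.038  0.24 ] [0.011 0.038 0.248]
0.248 93 [-0.009 -0.037  0.248] [0.011 0.037 0.256]
0.256 94 [-0.009 -0.036  0.256] [0.011 0.038 0.264]
0.264 86 [-0.007 -0.036  0.264] [0.01  0.038 0.272]
0.272 72 [-0.003 -0.037  0.272] [0.011 0.038 0.28 ]
0.28 76 [-0.004 -0.037  0.28 ] [0.011 0.037 0.288]
0.288 59 [-0.009 -0.037  0.288] [0.011 0.037 0.296]
0.296 42 [-0.009 -0.037  0.296] [0.01  0.037 0.304]
0.304 23 [-0.009 -0.029  0.305] [ 0.005 -0.026  0.312]
0.312 229 [-0.033 -0.08   0.312] [0.035 0.082 0.32 ]
0.32 413 [-0.033 -0.079  0.32 ] [0.035 0.081 0.328]
0.328 470 [-0.032 -0.08   0.328] [0.035 0.084 0.336]
0.336 544 [-0.034 -0.088  0.336] [0.035 0.087 0.344]
0.344 505 [-0.035 -0.086  0.344] [0.035 0.089 0.352]
0.352 1576 [-0.033 -0.09   0.352] [0.035 0.089 0.36 ]
0.36 237 [-0.022 -0.041  0.36 ] [0.025 0.018 0.368]
0.368 215 [-0.019 -0.04   0.368] [0.024 0.018 0.376]
0.376 212 [-0.02  -0.04   0.376] [0.025 0.018 0.384]
0.384 73 [-0.02   0.006  0.384] [0.02  0.018 0.391]
0.392 145 [ 0.009 -0.039  0.392] [0.035 0.018 0.4  ]
```

>>> servo_tool(
  gripper=[0.085,0.085,0.085,0.085,0.085,0.085],
  linear=[
    [-0.0025,0.001,0.01],
    [-0.0025,0.001,0.02],
    [-0.0025,0.001,0.03],
    [-0.0025,0.001,0.04],
    [-0.0025,0.001,0.045],
    [-0.0025,0.001,0.045],
  ],
  dr=[
    [0,0,0],
    [0,0,0],
    [0,0,0],
    [0,0,0],
    [0,0,0],
    [0,0,0],
  ],
)

```text
time_s: 3.65
ee_pos: [0.5613, -0.1195, 0.1383]
orientation: [-3.14, 0.0, 1.382]
wrist_force: [0.2, 0.5, 0.5]
opening: 0.085
finger_force: 0.0
```

```bash
python3 - <<'E'
from h import *
c=grab("scene"); cv2.imwrite("pics/s3.png",cv2.resize(c["pixels"][130:260,110:260,::-1],None,fx=4,fy=4))
g=np.mgrid[60:260,60:320].reshape(2,-1); uv=np.c_[g[1],g[0]]; P=pts(c,uv)
o=bot.get_obs(); p=o["ee_pos"]; print(p,o["opening"],o["wrist_force"],o["time_s"]); y=o["orientation"][2]; X=np.array([np.cos(y),np.sin(y)]);Y=np.array([np.sin(y),-np.cos(y)])
L=np.c_[(P[:,:2]-p[:2])@X,(P[:,:2]-p[:2])@Y,P[:,2]]; L=L[(abs(L[:,0])<.05)&(abs(L[:,1])<.08)&(L[:,2]>.125)&(L[:,2]<.24)]
for lo in np.arange(.125,.24,.008):
    q=L[(L[:,2]>=lo)&(L[:,2]<lo+.008)]
    if len(q): print(round(lo,3),len(q),q.min(0).round(3),q.max(0).round(3))
E
```

```text
[ 0.56165004 -0.1196244   0.13892205] 0.08493022527404302 [-0.15880481 -0.15207879 -0.16537406] 3.7
0.125 66 [-0.015 -0.01   0.125] [0.022 0.023 0.133]
0.133 65 [-0.011 -0.015  0.133] [0.022 0.023 0.141]
0.141 74 [-0.011 -0.014  0.141] [0.022 0.023 0.149]
0.149 347 [-0.023 -0.022  0.149] [0.021 0.022 0.157]
0.165 11 [-0.006 -0.045  0.168] [0.01  0.045 0.172]
0.173 53 [-0.009 -0.055  0.173] [0.01  0.054 0.181]
0.181 75 [-0.008 -0.053  0.181] [0.011 0.055 0.189]
0.189 79 [-0.009 -0.055  0.189] [0.011 0.054 0.197]
0.197 79 [-0.01  -0.054  0.197] [0.011 0.055 0.205]
0.205 84 [-0.009 -0.054  0.205] [0.011 0.055 0.213]
0.213 83 [-0.009 -0.055  0.213] [0.011 0.055 0.221]
0.221 84 [-0.009 -0.053  0.221] [0.011 0.055 0.229]
0.229 67 [-0.009 -0.056  0.229] [0.011 0.055 0.237]
0.237 14 [ 0.001 -0.052  0.237] [ 0.01  -0.042  0.24 ]
```

View pics/s3.png

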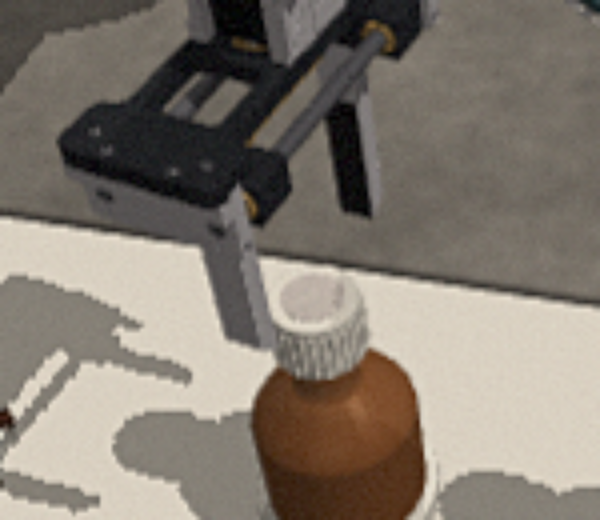

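The crop shows both fingertips straddling the squat cap, still about 17 mm above its top (near tip at crop (250,345)). They are laterally centred within 1 mm. The reported TCP z sits 32 mm below the tips the camera sees, so I descend by the camera.

>>> servo_tool(
  gripper=[0.085,0.085,0.085,0.085,0.085,0.085],
  linear=[
    [0,0,0.01],
    [0,0,0.02],
    [0,0,0.03],
    [0,0,0.04],
    [0,0,0.048],
    [0,0,0.048],
  ],
  dr=[
    [0,0,0],
    [0,0,0],
    [0,0,0],
    [0,0,0],
    [0,0,0],
    [0,0,0],
  ],
)

```text
time_s: 4.3
ee_pos: [0.5611, -0.1195, 0.0899]
orientation: [-3.14, 0.0, 1.382]
wrist_force: [0.3, -0.1, 1.6]
opening: 0.0853
finger_force: 0.0
```

```bash
python3 - <<'E'
from h import *
c=grab("scene"); cv2.imwrite("pics/s4.png",cv2.resize(c["pixels"][130:260,110:260,::-1],None,fx=4,fy=4))
o=bot.get_obs(); print(o["ee_pos"],o["opening"],o["wrist_force"],o["joint_pos"].round(2),o["time_s"])
E
```

```text
[ 0.56147004 -0.11961998  0.09068478] 0.08522808104794702 [0.87961293 0.23987802 0.23808507] [-0.3   0.48  0.58  1.83 -0.32  0.93  0.25] 4.35
```

View pics/s4.png

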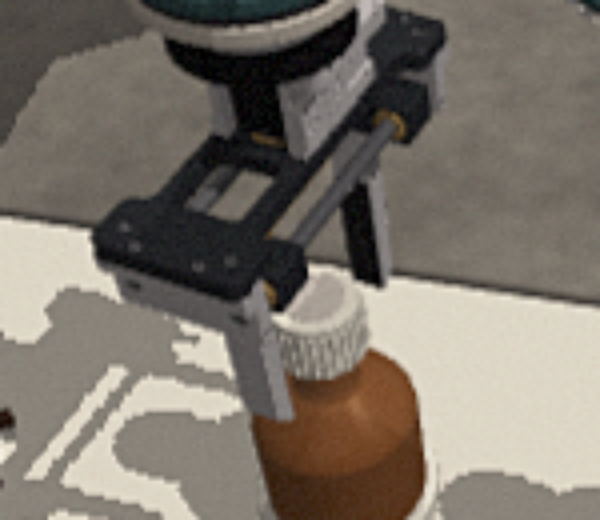

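The fingers now straddle the cap at its height, near tip at crop (275,415), clear of the shoulder. Closing.

>>> servo_tool(
  gripper=[0.036,0.036,0.036,0.036,0.036,0.036,0.036,0.036],
  linear=[
    [0,0,0],
    [0,0,0],
    [0,0,0],
    [0,0,0],
    [0,0,0],
    [0,0,0],
    [0,0,0],
    [0,0,0],
  ],
  dr=[
    [0,0,0],
    [0,0,0],
    [0,0,0],
    [0,0,0],
    [0,0,0],
    [0,0,0],
    [0,0,0],
    [0,0,0],
  ],
  squeeze=50,
)

```text
time_s: 5.15
ee_pos: [0.5616, -0.1195, 0.0912]
orientation: [-3.141, -0.0, 1.382]
wrist_force: [-2.5, 0.8, 2.9]
opening: 0.0433
finger_force: 50.0
```

Gripped at 43 mm with 50 N. Now press down.

>>> servo_tool(
  gripper=[0.036,0.036,0.036,0.036,0.036,0.036,0.036],
  linear=[
    [0,0,0.001],
    [0,0,0.002],
    [0,0,0.003],
    [0,0,0.004],
    [0,0,0.005],
    [0,0,0.006],
    [0,0,0.006],
  ],
  dr=[
    [0,0,0],
    [0,0,0],
    [0,0,0],
    [0,0,0],
    [0,0,0],
    [0,0,0],
    [0,0,0],
  ],
)

```text
time_s: 5.85
ee_pos: [0.5617, -0.1195, 0.086]
orientation: [-3.141, -0.001, 1.382]
wrist_force: [-10.5, 3.4, 22.5]
opening: 0.0435
finger_force: 50.0
```

The cap is at the bottom: 5 mm of travel and 22 N. Turning anticlockwise, which is negative about the tool's z.

>>> servo_tool(
  gripper=[0.036,0.036,0.036,0.036,0.036,0.036,0.036,0.036],
  linear=[
    [0,0,0],
    [0,0,0],
    [0,0,0],
    [0,0,0],
    [0,0,0],
    [0,0,0],
    [0,0,0],
    [0,0,0],
  ],
  dr=[
    [0,0,-5],
    [0,0,-10],
    [0,0,-15],
    [0,0,-20],
    [0,0,-25],
    [0,0,-30],
    [0,0,-35],
    [0,0,-40],
  ],
)

```text
time_s: 6.65
ee_pos: [0.561, -0.1197, 0.086]
orientation: [-3.141, -0.001, 2.084]
wrist_force: [-16.9, 3.0, 25.5]
opening: 0.0433
finger_force: 50.0
```

>>> servo_tool(
  gripper=[0.036,0.036,0.036,0.036,0.036,0.036,0.036,0.036],
  linear=[
    [0,0,0],
    [0,0,0],
    [0,0,0],
    [0,0,0],
    [0,0,0],
    [0,0,0],
    [0,0,0],
    [0,0,0],
  ],
  dr=[
    [0,0,-5],
    [0,0,-10],
    [0,0,-15],
    [0,0,-20],
    [0,0,-25],
    [0,0,-30],
    [0,0,-35],
    [0,0,-37],
  ],
)

```text
time_s: 7.45
ee_pos: [0.5605, -0.1202, 0.086]
orientation: [-3.141, -0.002, 2.729]
wrist_force: [-18.8, 0.4, 27.3]
opening: 0.0434
finger_force: 50.0
```

```bash
python3 - <<'E'
from h import *
c=grab("scene"); cv2.imwrite("pics/s5.png",cv2.resize(c["pixels"][130:260,110:260,::-1],None,fx=4,fy=4))
o=bot.get_obs(); print(o["ee_pos"],o["orientation"],o["opening"],o["wrist_force"],o["torque"],o["time_s"])
E
```

```text
[ 0.56050986 -0.12024899  0.08596268] [-3.14095672e+00 -1.78988655e-03  2.72970378e+00] 0.043266750070806555 [-17.57079976   0.91021235  26.92050059] [ 0.22370637  4.44823901 -0.06447357] 7.5
```

View pics/s5.png

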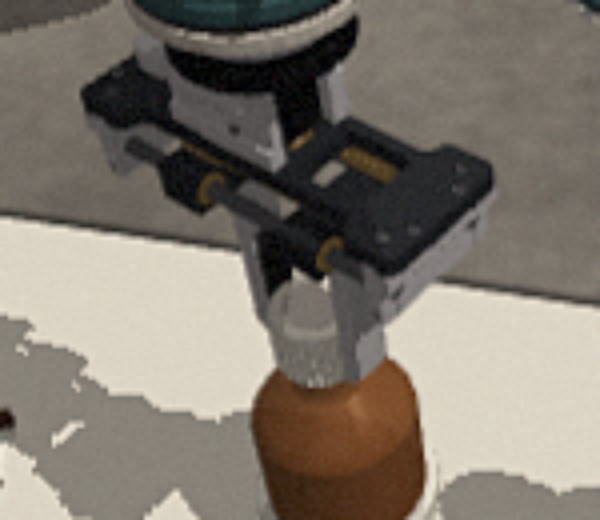

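The crop shows the cap held and turned with the gripper. The turn is 77° and the torque of −0.064 N m matches the inner cap's drag. Letting go.

>>> servo_tool(
  gripper=[0.085,0.085,0.085,0.085,0.085,0.085,0.085,0.085],
  linear=[
    [0,0,0],
    [0,0,0],
    [0,0,0],
    [0,0,0],
    [0,0,0],
    [0,0,-0.01],
    [0,0,-0.03],
    [0,0,-0.06],
  ],
  dr=[
    [0,0,0],
    [0,0,0],
    [0,0,0],
    [0,0,0],
    [0,0,0],
    [0,0,0],
    [0,0,0],
    [0,0,0],
  ],
)

```text
time_s: 8.3
ee_pos: [0.561, -0.1195, 0.1455]
orientation: [-3.141, -0.002, 2.726]
wrist_force: [-0.3, -0.7, 0.4]
opening: 0.0846
finger_force: 0.0
```

>>> servo_tool(
  gripper=[0.085,0.085,0.085,0.085,0.085,0.085],
  linear=[
    [0,0,-0.04],
    [0,0,-0.08],
    [0,0,-0.1],
    [0,0,-0.1],
    [0,0,-0.1],
    [0,0,-0.1],
  ],
  dr=[
    [0,0,0],
    [0,0,0],
    [0,0,0],
    [0,0,0],
    [0,0,0],
    [0,0,0],
  ],
)

```text
time_s: 8.9
ee_pos: [0.5613, -0.1195, 0.2444]
orientation: [-3.141, -0.001, 2.726]
wrist_force: [-0.1, 0.7, 0.2]
opening: 0.0854
finger_force: 0.0
```

```bash
python3 - <<'E'
from h import *
c=grab("scene"); save(c,"pics/s6.png")
o=bot.get_obs(); print(o["ee_pos"],o["opening"],o["wrist_force"],o["torque"],o["time_s"])
E
```

```text
[ 0.56124892 -0.11947825  0.24427154] 0.08471022396763661 [-0.45733275 -0.02632692  0.03961347] [-0.01032658  0.01530392 -0.00962679] 8.95
```

View pics/s6.png

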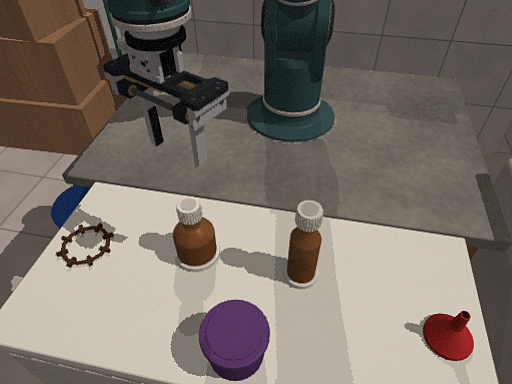

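The view shows the gripper raised clear, with both bottles upright and their caps in place (squat at (189,210), tall at (309,213)). Handing in.

```bash
python3 -c "
from workcell import bot
print(bot.hand_in())"
```

```text
the job is handed in; nothing more can be done
None
```

I pressed the squat bottle's cap to the bottom and turned it 77° anticlockwise, then let it go and raised the gripper clear. The tall bottle was never touched, and I handed the job in at about 9 s; the hand-in gave no verdict, but the turning torque of 0.064 N m suggests the inner cap was carried round.

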